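# Pump up the bench hand pump until its indicator pin is fully out

## Task

Charge the hand pump that has lost its pressure: of the two identical pumps on the bench it is the one whose steel indicator pin is sunk in, while the other pump's pin already stands fully out. Press the black plunger of the uncharged pump with your fingertips, over and over with full strokes, letting it spring back each time, until its indicator pin stands fully out like the other one, and finish with the plunger back up. Do not touch the pins, do not press the other pump's plunger, and leave all the loose tools and parts where they lie, neither lifted nor moved.

Things in the scene. Friction and masses are not known exactly. Their poses are not given: they have to be found in the camera images.
- pump_a: Hand pump fixed to the bench, uncharged at the start (pin 3 to 18 mm out of its collar); the left or the right one. Grey block 60 x 130 x 80 mm (x, y, z) on a foot plate 140 x 190 x 12 mm; block top at 92 mm. Origin at the centre of its underside, z up. Plunger axis at its own (0, -35 mm), pin axis at (0, +35 mm); an outlet on the +y end.
- pump_a_head (a point): Centre of the top face of that pump's plunger head: a black mushroom knob 40 mm across (flat top 32 mm across), 14 mm thick, on a 16 mm steel rod above a 44 mm steel barrel. Head top 158 mm above the bench when up, 138 mm when fully pressed.
- pump_a_plunger (a joint): Plunger stroke, m: 0 = up at rest, 0.020 = fully down at a hard stop. Straight down; its spring brings it back up by itself within about 0.5 s. Pressing takes about 6 N at the top and 12 to 15 N near the bottom.
- pump_a_pin (a joint): Indicator pin, m, upward: 0 = sunk in (2 mm above its brass collar, collar top 102 mm above the bench), 0.048 = fully out (50 mm). It rises while the plunger springs back up, one ratchet step of about 12 mm per full stroke (the first anything up to 14 mm), and stays there; press at least 16 of the 20 mm and let it come fully up. 3 or 4 full strokes in all; once out, further strokes do nothing.
- pump_a_tip (a point): Centre of the top end of that pump's indicator pin, a plain round steel pin 12 mm across.
- pump_a_stem: The indicator pin itself (for contact); its origin lies on its axis, 2 mm below its top end.
- pump_b: Hand pump fixed to the bench, charged from the start (pin fully out), to be left alone. Grey block 60 x 130 x 80 mm (x, y, z) on a foot plate 140 x 190 x 12 mm; block top at 92 mm. Origin at the centre of its underside, z up. Plunger axis at its own (0, -35 mm), pin axis at (0, +35 mm); an outlet on the +y end.
- pump_b_head (a point): Centre of the top face of that pump's plunger head: a black mushroom knob 40 mm across (flat top 32 mm across), 14 mm thick, on a 16 mm steel rod above a 44 mm steel barrel. Head top 158 mm above the bench when up, 138 mm when fully pressed.
- pump_b_plunger (a joint): Plunger stroke, m: 0 = up at rest, 0.020 = fully down at a hard stop. Straight down; its spring brings it back up by itself within about 0.5 s. Pressing takes about 6 N at the top and 12 to 15 N near the bottom.
- pump_b_pin (a joint): Indicator pin, m, upward: 0 = sunk in (2 mm above its brass collar, collar top 102 mm above the bench), 0.048 = fully out (50 mm).
- pump_b_tip (a point): Centre of the top end of that pump's indicator pin, a plain round steel pin 12 mm across.
- pump_b_stem: The indicator pin itself (for contact); its origin lies on its axis, 2 mm below its top end.
- tape_measure: Tape measure, yellow and black rounded case 72 x 36 x 66 mm, standing beyond the pumps; origin at the centre of its underside.
- pencil: Flat silver workshop pencil 162 x 14 x 8 mm, lying between the pumps; origin at the middle of its underside.
- socket: Steel wrench socket standing on end between the pumps, 28 mm across, 50 mm tall; origin at the centre of its underside.
- nut: Steel hex nut 24 mm across flats, 13 mm high, lying on the front strip of pump_a's foot plate; origin at the centre of its underside.
- collar: Brass ring 26 mm across, 12 mm high, lying on the front strip of pump_b's foot plate; origin at the centre of its underside.
- wrench: Steel wrench lying flat to the left of the pumps, pointing roughly ahead of the robot.
- lug_bracket: Dark steel U-shaped weld bracket, foot 70 x 60 mm, 75 mm tall, to the right of the pumps; origin at the centre of its underside.
- paste_jar: Grey jar with black cap, 68 mm across, 85 mm tall, beyond the pumps on the left; origin at the centre of its underside.

How it is judged:
By the outcome, as a careful person would: the job done as asked, in the order asked, and still so for the second after the job is handed in, with the robot touching nothing.
It also fails if it takes over 40 s, if anything falls off the work surface, if the arm or the gripper's body presses on something with over 40 N, if the wrist force passes 120 N, or if a joint passes its speed limit or range.

## Robot

A 7-joint arm with a two-finger parallel gripper is mounted at the origin on the work surface. World frame = base frame: x ahead of the robot, y to its left, z up, the work surface at z = 0. Lengths are in m, angles in rad, forces in N, time in s.
With the tool pointing down it reaches from about 0.4 to 0.85 m from the base axis. Payload 4.5 kg.
Tool frame: the origin (TCP) lies on the mounting face of the last link; the fingertips stand 166 mm ahead of it and the grasp point (between the pads) lies 147 mm ahead of it; y points along the fingers, z is the direction in which the jaws open and shut, and the axes are right-handed (so a half turn about y gives the same grasp; the last joint's range is limited). The gripper opens to 88 mm and grips with 3 to 60 N. Pads are 18 mm wide; open, the fingers measure 123 mm over their backs; the gripper's body (75 mm by 187 mm) begins 45 mm behind the grasp point.
Start: joints at [-1.289, 0.689, -0.195, 1.565, 0.157, 0.902, -0.215], TCP at [0.153, 0.606, 0.405] pointing down, gripper open.
Joint ranges: [-3.01, 3.01], [-0.46, 2.08], [-1.47, 1.51], [0.13, 2.56], [-1, 4.14], [0.04, 2.09], [-2.66, 2.66]. Speed limits (rad/s): [2.57, 2.57, 3.14, 3.14, 3.14, 3.14, 3.14].

## Interface

Orientations are given as a unit quaternion [x, y, z, w].
In Python, from plant import r gives the robot as it stands.
- The arm moves only by the tool arm_command, never from a script. Its argument "deltas" is a list of rows, each an object of numbers: "dx", "dy", "dz": the shift along the tool's x, y, z each as a share of 1000 mm, from -1 to 1; "wx", "wy", "wz": the turn, a rotation vector about the tool's x, y, z each as a share of 45 degrees, from -1 to 1. In form: [{"dx": .., "dy": .., "dz": .., "wx": .., "wy": .., "wz": ..}, ...]. A call has exactly 5 rows; each row is the pose to reach, as a shift and turn from the pose commanded when the call began, along the tool's axes at that moment; what a row does not reach only later rows make up. A row lasts 1/10 s, in which the tool goes at most 50 mm and 8.59 degrees, less where a joint would pass 70% of its speed; a pose out of reach is approached as far as the arm can. A call with a number of a shift or a turn outside -1 to 1 is refused whole. A call with a gripper value outside its range is refused whole. "claw" is the opening, from -1 (shut) to 1 (fully open), set as the call begins (left out, the last holds). The fingers move at their own pace and stop on an object; "grip_force" is the grip in N (left out, the last holds). Time passes only in rows, so rows that repeat a pose let the fingers close, or fill a call up. It gives the time, the measured TCP pose, the force and the opening at its end, in the units of the state.
- r.get_state(): the state, without advancing time (a new reading comes with each control period).
- r.snapshot(name): name is "side" or "top" or "wrist"; returns the picture (420x560x3 uint8, red, green, blue); there is no depth.
- r.get_calibration(name): a dict with "vertical_fov" (degrees; the focal length in pixels is half the picture's height over the tangent of half this angle, whatever the lens; pixels are square), "cx", "cy" (the principal point, pixels), "R" (3x3) and "t" (3): a world point X has camera coordinates R X + t. Camera axes: x right, y down, z forward; pixel columns grow to the right and rows downward; lengths in m; the calibration is good to about 2 mm. A picture is of the moment at which its call begins: read the wrist's pose just before it. get_calibration takes no time and is no camera call; for the wrist camera it gives the pose at the moment of the call.
- r.finish_job(): hands the job in, once; it reports no verdict.
The state is a dict: "clock": time; "q": joint angles; "qd": joint speeds; "joint_torque": joint torques, N m; "tool_pos": TCP position; "eef_rot": TCP orientation; "contact_force": force on the tool from outside, world axes, zero at the start; "moment": the same for the moment, N m; "opening": opening from 0.0 (shut) to 1.0 (fully open).
Only numpy, scipy, OpenCV 4.12 (cv2) and the standard library are available. Lean on these libraries where they do the work, as an engineer would, in place of code of your own. Each camera call takes 0.05 s, during which the arm holds its last target.

## Working session

There is one attempt and no reset: what is moved stays moved. The work goes in short steps, Python scripts to look and compute and a tool call to move; the robot and the scene stay as the last step left them, time stands still between calls to the robot, and variables do not carry over. Pictures are saved under pics/ and viewed, and the job is handed in when it is done.

Besides the shell and the picture viewer there is one more tool, called after "Request:" by a JSON object that holds its "name" and its "arguments", one argument or row to a line. arm_command: Moves the arm, as the interface text tells. Shift numbers are shares of 1000 mm and turn numbers shares of 45 degrees, none past 1 either way. Its arguments: {"type":"object","properties":{"deltas":{"type":"array","items":{"type":"object","properties":{"dx":{"type":"number","minimum":-1,"maximum":1},"dy":{"type":"number","minimum":-1,"maximum":1},"dz":{"type":"number","minimum":-1,"maximum":1},"wx":{"type":"number","minimum":-1,"maximum":1},"wy":{"type":"number","minimum":-1,"maximum":1},"wz":{"type":"number","minimum":-1,"maximum":1}}}},"claw":{"type":"number"},"grip_force":{"type":"number"}},"required":["deltas"]}

```bash
mkdir -p pics; ls
python3 - <<'E'
from plant import r
import cv2
s=r.get_state();print(s)
for n in("side","top"):
    c=r.get_calibration(n);print(n,c)
    cv2.imwrite(f"pics/{n}0.png",r.snapshot(n)[:,:,::-1])
E
```

```text
pics
{'clock': 0.0, 'q': array([-1.28918111,  0.69000126, -0.19452987,  1.56634731,  0.15732795,
        0.90252579, -0.21508571]), 'qd': array([-6.89810522e-04,  2.40038947e-04,  1.62365787e-03, -1.70633887e-03,
       -6.05692347e-05,  1.23582050e-03, -8.61993530e-04]), 'joint_torque': array([-1.03846944e-04, -5.27562475e+01, -1.26677748e+00, -1.53435749e+01,
       -5.25821478e-02,  6.32885683e-03,  1.73743510e-04]), 'tool_pos': array([0.15324657, 0.60557705, 0.40389851]), 'eef_rot': array([ 0.70235685, -0.08737589,  0.08731749, -0.70102494]), 'contact_force': array([-0.12011809, -0.64998782,  0.01279257]), 'moment': array([-0.01828188, -0.04320274, -0.02216566]), 'opening': 1.003192329260353}
side {'vertical_fov': 49.03223163626919, 'cx': 275.75172760529193, 'cy': 211.5521296447314, 'R': array([[ 0.86308157, -0.50492561, -0.01184633],
       [-0.25836929, -0.42124015, -0.86936876],
       [ 0.4339764 ,  0.75339688, -0.49402188]]), 't': array([-0.54537832,  0.25362651,  1.05054435])}
top {'vertical_fov': 47.57731306131335, 'cx': 277.73489898214626, 'cy': 209.05139760342234, 'R': array([[ 2.72635765e-03, -9.99845984e-01, -1.73371094e-02],
       [-9.88538924e-01, -7.78053502e-05, -1.50966187e-01],
       [ 1.50941587e-01,  1.75499952e-02, -9.88386885e-01]]), 't': array([-6.19463475e-04,  6.30896515e-01,  1.34965300e+00])}
```

View pics/side0.png

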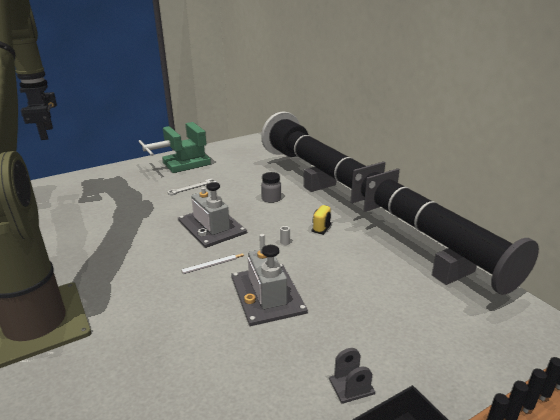

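View pics/top0.png

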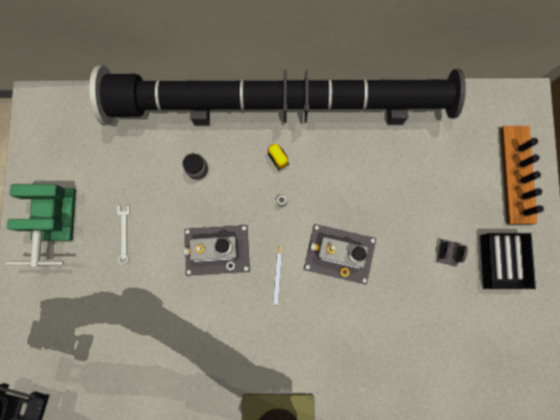

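Run:
```python
import cv2,numpy as np
a=cv2.imread("pics/side0.png")[165:325,165:325];b=cv2.imread("pics/top0.png")[215:295,175:385]
cv2.imwrite("pics/z_side.png",cv2.resize(a,None,fx=3.7,fy=3.7,interpolation=2))
cv2.imwrite("pics/z_top.png",cv2.resize(b,None,fx=3.8,fy=3.8,interpolation=2))
```

```text
(no output)
```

View pics/z_side.png

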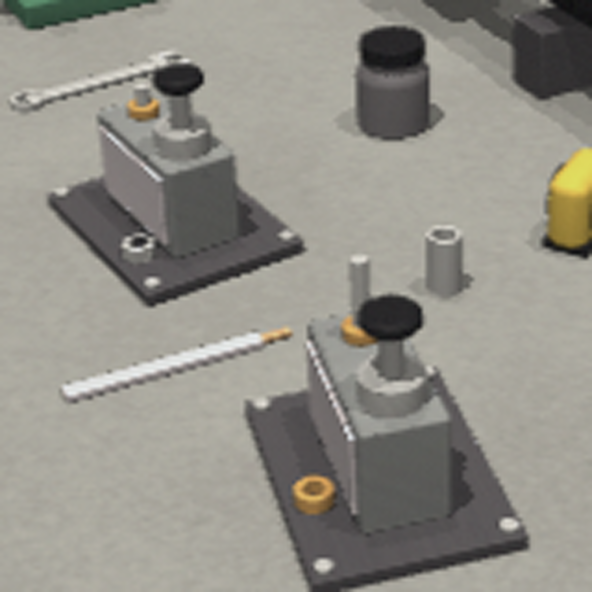

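View pics/z_top.png

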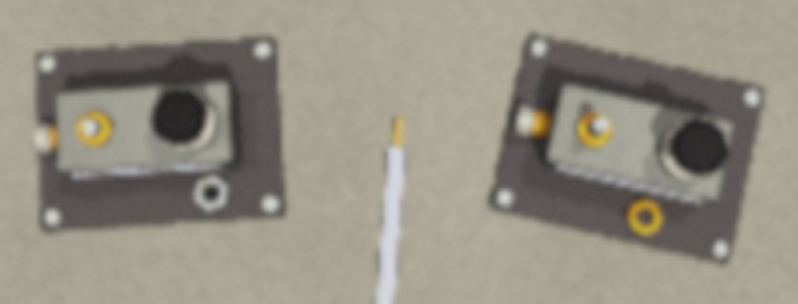

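```bash
cat > h.py <<'E'
import numpy as np
from plant import r
def ray(n,u,v,c=None):
    c=c or r.get_calibration(n)
    f=210/np.tan(np.radians(c["vertical_fov"]/2))
    R=np.array(c["R"]);t=np.array(c["t"])
    return -R.T@t,R.T@np.array([(u-c["cx"])/f,(v-c["cy"])/f,1])
def atz(n,u,v,z):
    o,d=ray(n,u,v);return o+d*(z-o[2])/d[2]
def proj(n,X):
    c=r.get_calibration(n);f=210/np.tan(np.radians(c["vertical_fov"]/2))
    p=np.array(c["R"])@X+c["t"];return p[:2]/p[2]*f+[c["cx"],c["cy"]]
E
python3 - <<'E'
from h import *
print("head top",atz("top",222.1,245.3,.155),"side",atz("side",213.1,185.5,.155))
print("pin",atz("top",199,248.2,.110), "side",atz("side",203.6,189,.113))
for p in ((47,65),(263,49),(270,203),(52,217)): print(atz("top",175+p[0]/3.8,215+p[1]/3.8,.014))
for p in ((541,48),(752,98),(721,248),(505,197)): print('B',atz("top",175+p[0]/3.8,215+p[1]/3.8,.014))
print("Bhead",atz("top",175+698/3.8,215+146/3.8,.155))
from scipy.spatial.transform import Rotation as Ro
s=r.get_state();print(Ro.from_quat(s["eef_rot"]).as_matrix().round(3))
print(r.get_calibration("wrist"))
E
```

```text
head top [0.51623772 0.14725252 0.155     ] side [0.51220526 0.14320292 0.155     ]
pin [0.51150057 0.21738625 0.11      ] side [0.50976318 0.21656449 0.113     ]
[0.56624113 0.2712305  0.014     ]
[0.57904683 0.10101125 0.014     ]
[0.45872355 0.09395587 0.014     ]
[0.44753271 0.26359249 0.014     ]
B [ 0.58000594 -0.11754498  0.014     ]
B [ 0.54089918 -0.2815846   0.014     ]
B [ 0.42507075 -0.25460121  0.014     ]
B [ 0.46375416 -0.08851422  0.014     ]
Bhead [ 0.49514837 -0.21734632  0.155     ]
[[ 0.969 -0.     0.245]
 [-0.245 -0.002  0.969]
 [ 0.    -1.    -0.002]]
{'vertical_fov': 59.86972289719109, 'cx': 279.2626094717873, 'cy': 209.0659396915061, 'R': array([[ 0.24460929,  0.96961912, -0.00224986],
       [ 0.9257652 , -0.2328549 ,  0.29788821],
       [ 0.28831422, -0.07494906, -0.95459811]]), 't': array([-0.62452697, -0.04349672,  0.39029539])}
```

Request:
{"name": "arm_command", "arguments": {
  "deltas": [
    {"dx": 0.036, "dz": -0.028},
    {"dx": 0.072, "dz": -0.056},
    {"dx": 0.108, "dz": -0.083},
    {"dx": 0.144, "dz": -0.111},
    {"dx": 0.18, "dz": -0.139}
  ],
  "claw": -1,
  "grip_force": 10
}}

```text
invalid input at $.deltas[0]: expected keys dx, dy, dz, wx, wy, wz
```

Request:
{"name": "arm_command", "arguments": {
  "deltas": [
    {"dx": 0.036, "dz": -0.028},
    {"dx": 0.072, "dz": -0.056},
    {"dx": 0.108, "dz": -0.083},
    {"dx": 0.144, "dz": -0.111},
    {"dx": 0.18, "dz": -0.139}
  ]
}}

```text
invalid input at $.deltas[0]: expected keys dx, dy, dz, wx, wy, wz
```

Request:
{"name": "arm_command", "arguments": {
  "deltas": [
    {"dx": 0.036, "dy": 0, "dz": -0.028, "wx": 0, "wy": 0, "wz": 0},
    {"dx": 0.072, "dy": 0, "dz": -0.056, "wx": 0, "wy": 0, "wz": 0},
    {"dx": 0.108, "dy": 0, "dz": -0.083, "wx": 0, "wy": 0, "wz": 0},
    {"dx": 0.144, "dy": 0, "dz": -0.111, "wx": 0, "wy": 0, "wz": 0},
    {"dx": 0.18, "dy": 0, "dz": -0.139, "wx": 0, "wy": 0, "wz": 0}
  ],
  "claw": -1,
  "grip_force": 10
}}

```text
clock: 0.6
tool_pos: [0.2945, 0.4254, 0.4045]
eef_rot: [0.702, -0.087, 0.087, -0.701]
contact_force: [0.2, -0.4, 0.9]
opening: 0.568
```

Request:
{"name": "arm_command", "arguments": {
  "deltas": [
    {"dx": 0.036, "dy": 0, "dz": -0.028, "wx": 0, "wy": 0, "wz": 0},
    {"dx": 0.072, "dy": 0, "dz": -0.056, "wx": 0, "wy": 0, "wz": 0},
    {"dx": 0.108, "dy": 0, "dz": -0.083, "wx": 0, "wy": 0, "wz": 0},
    {"dx": 0.144, "dy": 0, "dz": -0.111, "wx": 0, "wy": 0, "wz": 0},
    {"dx": 0.18, "dy": 0, "dz": -0.139, "wx": 0, "wy": 0, "wz": 0}
  ]
}}

```text
clock: 1.1
tool_pos: [0.4349, 0.2464, 0.4046]
eef_rot: [0.702, -0.087, 0.087, -0.702]
contact_force: [0.2, 1.1, 0.5]
opening: 0.115
```

Request:
{"name": "arm_command", "arguments": {
  "deltas": [
    {"dx": 0.026, "dy": 0, "dz": -0.02, "wx": 0, "wy": 0, "wz": 0},
    {"dx": 0.052, "dy": 0, "dz": -0.04, "wx": 0, "wy": 0, "wz": 0},
    {"dx": 0.078, "dy": 0, "dz": -0.06, "wx": 0, "wy": 0, "wz": 0},
    {"dx": 0.103, "dy": 0.02, "dz": -0.078, "wx": 0, "wy": 0, "wz": 0},
    {"dx": 0.103, "dy": 0.03, "dz": -0.078, "wx": 0, "wy": 0, "wz": 0}
  ]
}}

```text
clock: 1.6
tool_pos: [0.517, 0.1425, 0.3733]
eef_rot: [0.702, -0.09, 0.09, -0.7]
contact_force: [0.3, -1.3, -0.5]
opening: 0.005
```

Run:
```python
from h import *
import cv2
s=r.get_state();print(s["clock"],s["tool_pos"],s["eef_rot"],s["contact_force"],s["opening"],s["q"])
cv2.imwrite("pics/w1.png",r.snapshot("wrist")[:,:,::-1])
a=r.snapshot("side");cv2.imwrite("pics/s1.png",cv2.resize(a[100:260,120:320,::-1],None,fx=3.7,fy=3.7,interpolation=2))
```

```text
1.6 [0.51700267 0.14253079 0.37328416] [ 0.7024784  -0.08992507  0.09043481 -0.70018506] [ 0.32095819 -1.32098337 -0.5426074 ] 0.005378763373287051 [-0.20442427  0.62143565 -0.2460461   1.86589973  0.23173428  0.68292524
  0.7279967 ]
```

View pics/w1.png

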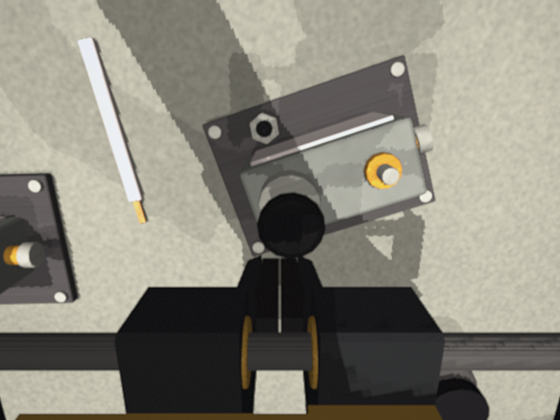

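View pics/s1.png

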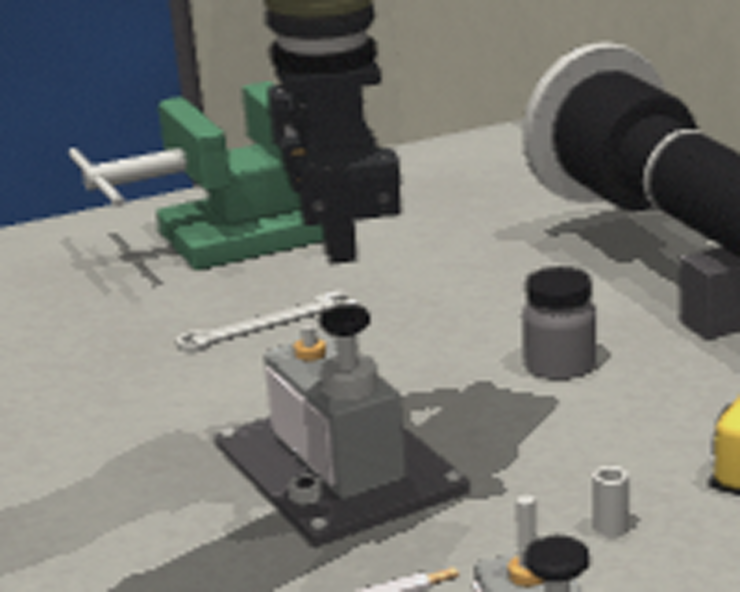

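Run:
```python
from h import *
from scipy.spatial.transform import Rotation as Ro
s=r.get_state()
print(atz("wrist",291,225,.154),atz("wrist",390,176,.112), s["tool_pos"],s["contact_force"])
R=Ro.from_quat(s["eef_rot"]).as_matrix();tip=s["tool_pos"]+R@[0,.166,0]
print(tip,proj("wrist",tip), "want",(R.T@(np.array([.515,.1475,tip[2]])-tip)).round(4))
```

```text
[0.5120011  0.15439059 0.154     ] [0.50917831 0.22491629 0.112     ] [0.51429586 0.14661999 0.37306268] [0.21469724 0.60001941 0.06749949]
[0.51366271 0.14645393 0.20706398] [277.88861787 272.73906855] want [ 0.001  -0.      0.0013]
```

Request:
{"name": "arm_command", "arguments": {
  "deltas": [
    {"dx": 0, "dy": 0.01, "dz": 0.002, "wx": 0, "wy": 0, "wz": 0},
    {"dx": 0, "dy": 0.02, "dz": 0.002, "wx": 0, "wy": 0, "wz": 0},
    {"dx": 0, "dy": 0.03, "dz": 0.002, "wx": 0, "wy": 0, "wz": 0},
    {"dx": 0, "dy": 0.042, "dz": 0.002, "wx": 0, "wy": 0, "wz": 0},
    {"dx": 0, "dy": 0.042, "dz": 0.002, "wx": 0, "wy": 0, "wz": 0}
  ]
}}

```text
clock: 2.2
tool_pos: [0.5146, 0.1493, 0.331]
eef_rot: [0.702, -0.088, 0.086, -0.701]
contact_force: [-1.6, 0.0, 0.1]
opening: 0.004
```

Run:
```python
from h import *
import cv2
a=r.snapshot("side");cv2.imwrite("pics/s2.png",cv2.resize(a[120:250,140:300,::-1],None,fx=4.4,fy=4.4,interpolation=2))
s=r.get_state();print(s["clock"],s["tool_pos"],s["contact_force"])
```

```text
2.25 [0.51489166 0.1492783  0.33175239] [-0.11754162  0.27034462  0.17681779]
```

View pics/s2.png

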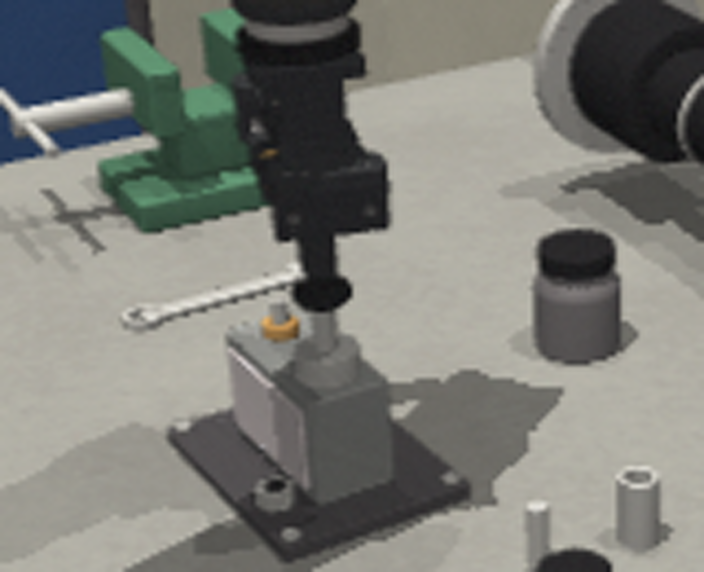

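The fingertips stand just above and centred on the left pump's knob. First stroke, down only.

Request:
{"name": "arm_command", "arguments": {
  "deltas": [
    {"dx": 0, "dy": 0.007, "dz": 0, "wx": 0, "wy": 0, "wz": 0},
    {"dx": 0, "dy": 0.014, "dz": 0, "wx": 0, "wy": 0, "wz": 0},
    {"dx": 0, "dy": 0.021, "dz": 0, "wx": 0, "wy": 0, "wz": 0},
    {"dx": 0, "dy": 0.027, "dz": 0, "wx": 0, "wy": 0, "wz": 0},
    {"dx": 0, "dy": 0.027, "dz": 0, "wx": 0, "wy": 0, "wz": 0}
  ]
}}

```text
clock: 2.75
tool_pos: [0.5157, 0.1494, 0.3063]
eef_rot: [-0.701, 0.087, -0.088, 0.702]
contact_force: [-1.3, -0.9, 10.9]
opening: 0.005
```

Run:
```python
from h import *
import cv2
a=r.snapshot("side");cv2.imwrite("pics/s3.png",cv2.resize(a[120:250,140:300,::-1],None,fx=4.4,fy=4.4,interpolation=2))
s=r.get_state();print(s["clock"],s["tool_pos"],s["contact_force"])
```

```text
2.8 [0.51571621 0.14939772 0.30658781] [-1.92350666 -0.6306814  11.48498377]
```

View pics/s3.png

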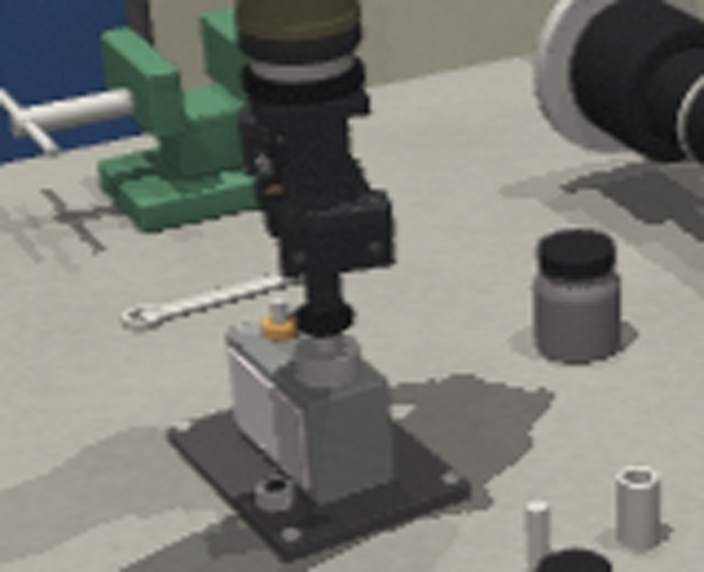

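Request:
{"name": "arm_command", "arguments": {
  "deltas": [
    {"dx": 0, "dy": 0.003, "dz": 0, "wx": 0, "wy": 0, "wz": 0},
    {"dx": 0, "dy": 0.004, "dz": 0, "wx": 0, "wy": 0, "wz": 0},
    {"dx": 0, "dy": 0.004, "dz": 0, "wx": 0, "wy": 0, "wz": 0},
    {"dx": 0, "dy": 0.004, "dz": 0, "wx": 0, "wy": 0, "wz": 0},
    {"dx": 0, "dy": 0.004, "dz": 0, "wx": 0, "wy": 0, "wz": 0}
  ]
}}

```text
clock: 3.3
tool_pos: [0.5156, 0.1494, 0.3044]
eef_rot: [-0.701, 0.086, -0.089, 0.702]
contact_force: [-4.6, -2.2, 24.6]
opening: 0.005
```

Request:
{"name": "arm_command", "arguments": {
  "deltas": [
    {"dx": 0, "dy": -0.02, "dz": 0, "wx": 0, "wy": 0, "wz": 0},
    {"dx": 0, "dy": -0.034, "dz": 0, "wx": 0, "wy": 0, "wz": 0},
    {"dx": 0, "dy": -0.034, "dz": 0, "wx": 0, "wy": 0, "wz": 0},
    {"dx": 0, "dy": -0.034, "dz": 0, "wx": 0, "wy": 0, "wz": 0},
    {"dx": 0, "dy": -0.034, "dz": 0, "wx": 0, "wy": 0, "wz": 0}
  ]
}}

```text
clock: 3.8
tool_pos: [0.515, 0.149, 0.3348]
eef_rot: [0.702, -0.088, 0.087, -0.701]
contact_force: [0.7, -0.5, -1.6]
opening: 0.011
```

Request:
{"name": "arm_command", "arguments": {
  "deltas": [
    {"dx": 0, "dy": 0, "dz": 0, "wx": 0, "wy": 0, "wz": 0},
    {"dx": 0, "dy": 0, "dz": 0, "wx": 0, "wy": 0, "wz": 0},
    {"dx": 0, "dy": 0, "dz": 0, "wx": 0, "wy": 0, "wz": 0},
    {"dx": 0, "dy": 0, "dz": 0, "wx": 0, "wy": 0, "wz": 0},
    {"dx": 0, "dy": 0, "dz": 0, "wx": 0, "wy": 0, "wz": 0}
  ]
}}

```text
clock: 4.3
tool_pos: [0.5153, 0.1492, 0.3357]
eef_rot: [-0.702, 0.087, -0.087, 0.702]
contact_force: [-0.4, 0.3, -0.8]
opening: 0.006
```

Run:
```python
from h import *
import cv2
a=r.snapshot("side");cv2.imwrite("pics/s4.png",cv2.resize(a[120:250,140:300,::-1],None,fx=4.4,fy=4.4,interpolation=2))
s=r.get_state();print(s["clock"],s["tool_pos"],s["contact_force"])
```

```text
4.35 [0.51532546 0.14919835 0.33568779] [-0.39906603 -0.5053527  -0.40874552]
```

View pics/s4.png

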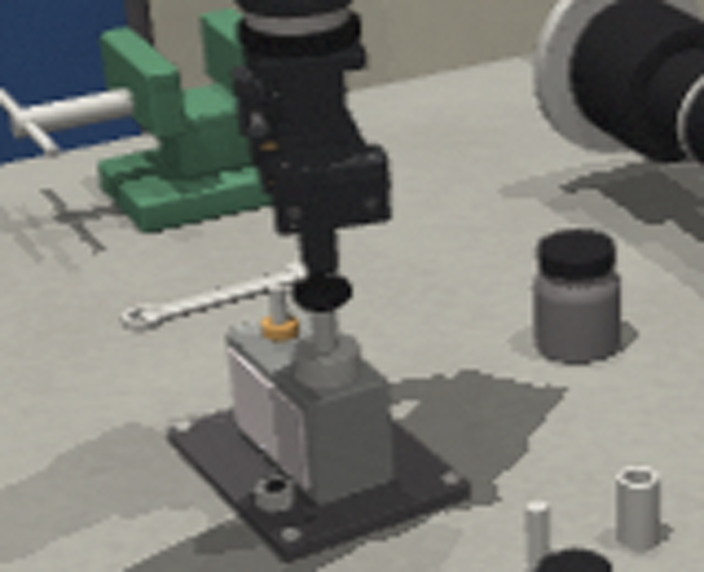

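The stroke bottomed at about 25 N and the pin rose. I'll repeat it.

Request:
{"name": "arm_command", "arguments": {
  "deltas": [
    {"dx": 0, "dy": 0.01, "dz": 0, "wx": 0, "wy": 0, "wz": 0},
    {"dx": 0, "dy": 0.018, "dz": 0, "wx": 0, "wy": 0, "wz": 0},
    {"dx": 0, "dy": 0.026, "dz": 0, "wx": 0, "wy": 0, "wz": 0},
    {"dx": 0, "dy": 0.034, "dz": 0, "wx": 0, "wy": 0, "wz": 0},
    {"dx": 0, "dy": 0.034, "dz": 0, "wx": 0, "wy": 0, "wz": 0}
  ]
}}

```text
clock: 4.85
tool_pos: [0.5157, 0.1494, 0.3043]
eef_rot: [-0.702, 0.086, -0.089, 0.702]
contact_force: [-5.0, -2.6, 29.8]
opening: 0.004
```

Request:
{"name": "arm_command", "arguments": {
  "deltas": [
    {"dx": 0, "dy": 0, "dz": 0, "wx": 0, "wy": 0, "wz": 0},
    {"dx": 0, "dy": -0.02, "dz": 0, "wx": 0, "wy": 0, "wz": 0},
    {"dx": 0, "dy": -0.034, "dz": 0, "wx": 0, "wy": 0, "wz": 0},
    {"dx": 0, "dy": -0.034, "dz": 0, "wx": 0, "wy": 0, "wz": 0},
    {"dx": 0, "dy": -0.034, "dz": 0, "wx": 0, "wy": 0, "wz": 0}
  ]
}}

```text
clock: 5.35
tool_pos: [0.5151, 0.1491, 0.335]
eef_rot: [0.702, -0.088, 0.087, -0.702]
contact_force: [-0.6, -0.2, -0.3]
opening: 0.004
```

Request:
{"name": "arm_command", "arguments": {
  "deltas": [
    {"dx": 0, "dy": 0, "dz": 0, "wx": 0, "wy": 0, "wz": 0},
    {"dx": 0, "dy": 0, "dz": 0, "wx": 0, "wy": 0, "wz": 0},
    {"dx": 0, "dy": 0, "dz": 0, "wx": 0, "wy": 0, "wz": 0},
    {"dx": 0, "dy": 0, "dz": 0, "wx": 0, "wy": 0, "wz": 0},
    {"dx": 0, "dy": 0, "dz": 0, "wx": 0, "wy": 0, "wz": 0}
  ]
}}

```text
clock: 5.85
tool_pos: [0.5153, 0.1492, 0.3355]
eef_rot: [0.702, -0.087, 0.087, -0.702]
contact_force: [0.8, -0.0, 0.2]
opening: 0.009
```

Request:
{"name": "arm_command", "arguments": {
  "deltas": [
    {"dx": 0, "dy": 0.01, "dz": 0, "wx": 0, "wy": 0, "wz": 0},
    {"dx": 0, "dy": 0.018, "dz": 0, "wx": 0, "wy": 0, "wz": 0},
    {"dx": 0, "dy": 0.026, "dz": 0, "wx": 0, "wy": 0, "wz": 0},
    {"dx": 0, "dy": 0.034, "dz": 0, "wx": 0, "wy": 0, "wz": 0},
    {"dx": 0, "dy": 0.034, "dz": 0, "wx": 0, "wy": 0, "wz": 0}
  ]
}}

```text
clock: 6.35
tool_pos: [0.5156, 0.1495, 0.3043]
eef_rot: [-0.702, 0.086, -0.089, 0.702]
contact_force: [-4.9, -2.9, 29.5]
opening: 0.004
```

Request:
{"name": "arm_command", "arguments": {
  "deltas": [
    {"dx": 0, "dy": 0, "dz": 0, "wx": 0, "wy": 0, "wz": 0},
    {"dx": 0, "dy": -0.02, "dz": 0, "wx": 0, "wy": 0, "wz": 0},
    {"dx": 0, "dy": -0.034, "dz": 0, "wx": 0, "wy": 0, "wz": 0},
    {"dx": 0, "dy": -0.034, "dz": 0, "wx": 0, "wy": 0, "wz": 0},
    {"dx": 0, "dy": -0.034, "dz": 0, "wx": 0, "wy": 0, "wz": 0}
  ]
}}

```text
clock: 6.85
tool_pos: [0.5151, 0.1491, 0.335]
eef_rot: [0.702, -0.088, 0.087, -0.702]
contact_force: [0.8, -0.4, 0.2]
opening: 0.009
```

Request:
{"name": "arm_command", "arguments": {
  "deltas": [
    {"dx": 0, "dy": 0, "dz": 0, "wx": 0, "wy": 0, "wz": 0},
    {"dx": 0, "dy": 0, "dz": 0, "wx": 0, "wy": 0, "wz": 0},
    {"dx": 0, "dy": 0, "dz": 0, "wx": 0, "wy": 0, "wz": 0},
    {"dx": 0, "dy": 0, "dz": 0, "wx": 0, "wy": 0, "wz": 0},
    {"dx": 0, "dy": 0, "dz": 0, "wx": 0, "wy": 0, "wz": 0}
  ]
}}

```text
clock: 7.35
tool_pos: [0.5153, 0.1492, 0.3355]
eef_rot: [0.702, -0.087, 0.087, -0.702]
contact_force: [-0.4, -0.1, -0.4]
opening: 0.005
```

Run:
```python
from h import *
import cv2
a=r.snapshot("side");cv2.imwrite("pics/s5.png",cv2.resize(a[140:310,140:320,::-1],None,fx=3.5,fy=3.5,interpolation=2))
s=r.get_state();print(s["clock"],s["tool_pos"],s["contact_force"])
```

```text
7.4 [0.51531065 0.14920014 0.33560785] [-0.01345486 -0.3070675   0.34153039]
```

View pics/s5.png

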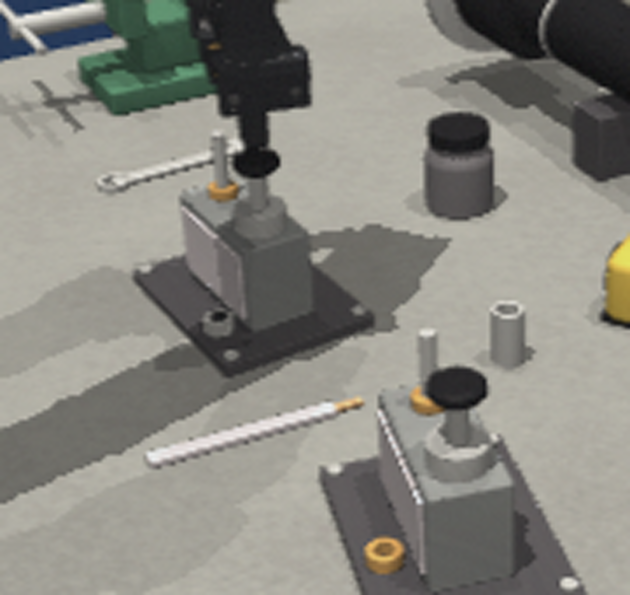

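The pin looks fully out. Further strokes do nothing once it is, so I'll do one more to be sure, then retreat upward and compare the pins.

Request:
{"name": "arm_command", "arguments": {
  "deltas": [
    {"dx": 0, "dy": 0.01, "dz": 0, "wx": 0, "wy": 0, "wz": 0},
    {"dx": 0, "dy": 0.018, "dz": 0, "wx": 0, "wy": 0, "wz": 0},
    {"dx": 0, "dy": 0.026, "dz": 0, "wx": 0, "wy": 0, "wz": 0},
    {"dx": 0, "dy": 0.034, "dz": 0, "wx": 0, "wy": 0, "wz": 0},
    {"dx": 0, "dy": 0.034, "dz": 0, "wx": 0, "wy": 0, "wz": 0}
  ]
}}

```text
clock: 7.9
tool_pos: [0.5157, 0.1495, 0.3043]
eef_rot: [-0.702, 0.086, -0.089, 0.702]
contact_force: [-6.6, -1.4, 29.7]
opening: 0.008
```

Request:
{"name": "arm_command", "arguments": {
  "deltas": [
    {"dx": 0, "dy": 0, "dz": 0, "wx": 0, "wy": 0, "wz": 0},
    {"dx": 0, "dy": -0.02, "dz": 0, "wx": 0, "wy": 0, "wz": 0},
    {"dx": 0, "dy": -0.04, "dz": 0, "wx": 0, "wy": 0, "wz": 0},
    {"dx": 0, "dy": -0.06, "dz": 0, "wx": 0, "wy": 0, "wz": 0},
    {"dx": 0, "dy": -0.08, "dz": 0, "wx": 0, "wy": 0, "wz": 0}
  ]
}}

```text
clock: 8.4
tool_pos: [0.5151, 0.1491, 0.3816]
eef_rot: [0.702, -0.088, 0.087, -0.702]
contact_force: [1.0, 0.2, -0.2]
opening: 0.005
```

Request:
{"name": "arm_command", "arguments": {
  "deltas": [
    {"dx": 0, "dy": -0.02, "dz": 0, "wx": 0, "wy": 0, "wz": 0},
    {"dx": 0, "dy": -0.04, "dz": 0, "wx": 0, "wy": 0, "wz": 0},
    {"dx": 0, "dy": -0.05, "dz": 0, "wx": 0, "wy": 0, "wz": 0},
    {"dx": 0, "dy": -0.05, "dz": 0, "wx": 0, "wy": 0, "wz": 0},
    {"dx": 0, "dy": -0.05, "dz": 0, "wx": 0, "wy": 0, "wz": 0}
  ]
}}

```text
clock: 8.9
tool_pos: [0.5151, 0.149, 0.4308]
eef_rot: [0.702, -0.088, 0.087, -0.701]
contact_force: [0.8, 0.0, 0.0]
opening: 0.006
```

Run:
```python
from h import *
import cv2
a=r.snapshot("side");cv2.imwrite("pics/s6.png",cv2.resize(a[140:310,140:320,::-1],None,fx=3.5,fy=3.5,interpolation=2))
s=r.get_state();print(s["clock"],s["tool_pos"],s["contact_force"])
# expected pin pixels in crop
def c(X): return ((proj("side",np.array(X))-[140,140])*3.5).round(1)
for z in (.128,.140,.152): print("A tip",z,c([.5104,.2174,z]))
print("A collar",c([.5104,.2174,.102]),"A head",c([.515,.148,.158]),c([.515,.148,.138]))
```

```text
8.95 [0.51500721 0.14898258 0.43051612] [-0.30204486  1.08679151  0.32241087]
A tip 0.128 [221.3 155.2]
A tip 0.14 [220.1 142.5]
A tip 0.152 [218.8 129.7]
A collar [224.1 182.4] A head [256.4 152.9] [258.3 174.9]
```

View pics/s6.png

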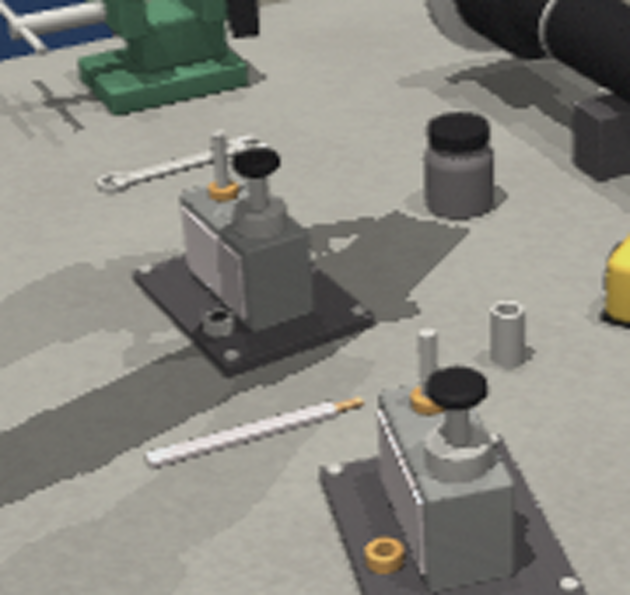

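The pin's top is at about crop (219, 133). I predicted (219, 130) for fully out and (220, 142) for one step short. The last stroke did not move it, the plunger is up and the loose items have not moved. I'll hand in.

```bash
python3 -c "
from plant import r
print(r.finish_job())"
```

```text
the job is handed in; nothing more can be done
None
```

I charged the left pump, the one with the sunken pin, and handed the job in at about 9 s. I gave it four full strokes with the closed fingertips and let the plunger spring back each time.

- **Strokes:** each one reached the hard stop, with the fingertips ending at about 0.138 m. The wrist force read 25–30 N at the bottom.
- **Pin:** in the side picture its top sits about where a fully out pin should be, roughly 3 enlarged pixels lower. The plunger head shows a similar offset. One step short would be about 12 pixels lower. It looked the same before and after the fourth stroke, so it had nowhere further to go.
- **Finish:** the plunger is back up. The gripper is about 11 cm above it and the force reading is about zero.
- **Rest of the scene:** the right pump was never approached, and the loose items in that side view look unmoved. I did not take a final top view, so the right-hand bracket and the parts outside that view were not rechecked.

No check failed. The position estimates for the plunger head differed by about 4 mm between cameras. I aimed between them, and the fingertips looked centred on the knob.

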